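# Rock the angle gauge on the sprung stud to its red flag and hold

## Robot

A 7-joint arm with a two-finger parallel gripper is mounted at the origin on the work surface. World frame = base frame: x ahead of the robot, y to its left, z up, the work surface at z = 0. Lengths are in m, angles in rad, forces in N, time in s.
With the tool pointing down it reaches from about 0.4 to 0.875 m from the base axis. Payload 6.5 kg.
Tool frame: the origin (TCP) lies midway between the tips of the shut fingers; the grasp point (between the pads) lies 19 mm behind it; z points along the fingers, y is the line along which they close (so a half turn about z gives the same grasp; the last joint's range is limited). The gripper opens to 85 mm and grips with 20 to 120 N. Pads are 22 mm wide; open, the fingers measure 114 mm over their backs; the gripper's body (76 mm by 85 mm) begins 54 mm behind the grasp point. The pads swing forward as they close: fully open they stand 13 mm farther back than shut.
Start: joints at [1.098, 0.536, -0.004, 1.538, 0.003, 1.067, -0.071], TCP at [0.257, -0.597, 0.231] pointing down, gripper open.
Joint ranges: [-2.7, 2.7], [-0.37, 2.16], [-1.27, 1.26], [0.24, 2.4], [-1.31, 4.45], [0.19, 1.91], [-2.76, 2.76]. Speed limits (rad/s): [2.39, 2.39, 3.14, 3.14, 3.14, 3.14, 3.14].

## Interface

Orientations are given as [roll, pitch, yaw] about the fixed x, y, z axes, in that order (R = Rz(yaw) Ry(pitch) Rx(roll)).
In Python, from plant import robot, imaging gives the robot as it stands.
- The arm moves only by the tool move_arm, never from a script. Its arguments are lists of equal length, an entry for each row: "travel": the shift along the world's x, y, z in cm, a list of three; "rot": the turn, a rotation vector about the world's x, y, z in degrees, a list of three; "fingers": the finger opening in cm, from 0 to 8.54. A call has 1 to 12 rows; each row is the pose to reach, as a shift and turn from the pose commanded when the call began; what a row does not reach only later rows make up. A row lasts 1/12 s, in which the tool goes at most 41.7 mm and 7.16 degrees, less where a joint would pass 70% of its speed; a pose out of reach is approached as far as the arm can. A call with a gripper value outside its range is refused whole. The fingers move at their own pace and stop on an object; the grip force is fixed at half the most. Time passes only in rows, so rows that repeat a pose let the fingers close. It gives the time, the measured TCP pose, the force, the opening and the grip force at its end, in the units of the state.
- robot.get_obs(): the state, without advancing time (a new reading comes with each control period).
- imaging.get_image(name): name is "scene" or "top" or "wrist"; returns a dict with "color" (420x560x3 uint8, red, green, blue), "fx", "fy", "cx", "cy" (pixels), "eye" and "orientation" of the camera in the world; the wrist camera has in their place "hand_eye" (4x4, takes a point from camera to tool coordinates, whose origin is the TCP and whose axes are the flange's). Camera axes: x right, y up, looking along -z (the intrinsics and any distortion apply to the point x, -y, -z); pixel columns grow to the right and rows downward; lengths in m; the calibration is good to about 2 mm. A picture is of the moment at which its call begins: read the wrist's pose just before it. There is no depth.
- robot.hand_in(): hands the job in; it is judged then, once.
The state is a dict: "t": time; "joint_positions": joint angles; "dq": joint speeds; "joint_efforts": joint torques, N m; "ee_pos": TCP position; "eef_rot": TCP orientation; "contact_force": force on the tool from outside, world axes, zero at the start; "ft_torque": the same for the moment, N m; "opening": opening from 0.0 (shut) to 1.0 (fully open); "finger_force": force on a finger pad.
Only numpy, scipy, OpenCV 4.12 (cv2) and the standard library are available. Lean on these libraries where they do the work, as an engineer would, in place of code of your own. Each camera call takes 0.05 s, during which the arm holds its last target. There are 200 camera calls.

## Task

Before the soldering line's conveyor slope is set, the blue angle gauge is checked: pick it up by its black grip and stand it upright with the middle of its sole on the round-headed brass stud, pressing the stud part-way down its spring for a moment. Then, still on the stud, gently rock the gauge sideways until its swinging pointer settles over the red flag on the dial. Finish while holding it there by the grip, still, with the stud part-way down and the pointer over the flag; leave the rail offcut, the circuit boards and the solder spool where they are.

Things in the scene. Friction and masses are not known exactly. Their poses are not given: they have to be found in the camera images.
- gauge: The angle gauge, about 0.32 kg, standing upright on the bench: a steel sole 40 (x) by 90 (y) by 12 mm, a round blue body 124 mm in diameter and 10 mm thick whose centre is 76 mm above the underside, with a white dial 118 mm across on its +x side, and a black grip on top. 184 mm high overall. Origin at the centre of the underside; z up; x out of the dial towards someone reading it; y to that reader's right. It cannot stand on the stud by itself.
- gauge_grip (a point): Centre of the gauge's black grip, 165 mm above the underside, axes as the gauge's. The grip is a block 26 (x) by 30 (y) by 38 mm high, straight sides, best pinched from above across its 30 mm (y). A neck 26 mm wide (y) joins it to the round body, whose top is 27 mm below this point.
- gauge_sole (a point): Centre of the flat underside of the gauge's sole, axes as the gauge's.
- pointer (a joint): Angle of the black pendulum pointer on the dial, rad. It hangs freely under its own weight from the dial's centre and takes about a second to settle. 0 points straight at the sole; positive is towards the gauge's +y (the reader's right). Tilting the gauge's top towards its own +y by an angle makes the pointer settle at plus that angle.
- pointer_tip (a point): Tip of the pointer, 52 mm from the dial's centre, in a plane 9 mm in front of the gauge's middle plane.
- flag (a joint): Angle of the red flag on the dial, rad, counted as the pointer's; preset between 0.22 and 0.44 and it stays put. The flag is 10 mm wide and 14 mm long, beneath the pointer's tip path, centred 52 mm from the dial's centre.
- flag_mark (a point): Centre of the red flag, in the same plane and at the same radius as the pointer's tip, so the two coincide when the pointer is exactly on the flag.
- stud_block: The stud's aluminium block, fixed to the bench, 80 by 80 by 18 mm with a dark collar 42 mm in diameter up to 25 mm. Origin at the centre of its underside, z up.
- stud_top (a point): Highest point of the stud's round head, 65 mm above the bench when free; it moves with the stud.
- rail_center (a point): Centre of the aluminium conveyor rail offcut, an I-section 40 (x) by 130 (y) by 40 mm lying on the bench; loose, leave alone.
- boards_center (a point): Centre of a small stack of green circuit boards, 80 by 110 by 22 mm, loose on the bench, leave alone.
- spool_center (a point): Centre of an upright solder spool, 54 mm in diameter and 42 mm high, loose, leave alone.
- stud (a joint): Travel of the brass stud, m: 0 free, growing as it is pressed straight down, to a hard stop at 0.014. The stud rises from the middle of the block, 28 mm in diameter with a hemispherical head. Its spring is preloaded: it starts to move at about 6 N, and takes about 0.5 N more per mm (10 N at 7 mm); the gauge's weight alone does not move it.
Mind the look-alikes: they are no part of the job. What is meant by the gauge is not green, and is the smaller of those in its own colour.

How it is judged:
On the way, in this order (a step that is already met when the one before it is completed fails the run):
1. the gauge is gripped and lifted clear of the bench (height (world z) of gauge_sole above 0.03 m and contact force between the fingers and gauge above 2 N), for 0.1 s.
2. the gauge stands upright (within 0.10 rad) with the middle of its sole on the stud, pressing it part-way down (distance between gauge_sole and stud_top below 0.016 m and value of joint stud between 0.0015 and 0.0125 m and contact force between gauge and stud above 3 N and contact force between the fingers and gauge above 2 N and angle between gauge's own z axis and vertical below 0.1 rad), for 0.2 s.
At the end, for the whole second after the job is handed in: The fingers hold the gauge (over 2 N) with the centre of its sole within 16 mm of the top of the stud, pressing on it (over 3 N) so that it is down 1.5 to 12.5 mm of its 14 mm travel; the pointer's tip is settled within 5 mm of the centre of the red flag, and gauge and pointer are still (distance between gauge_sole and stud_top below 0.016 m and value of joint stud between 0.0015 and 0.0125 m and contact force between gauge and stud above 3 N and contact force between the fingers and gauge above 2 N and distance between pointer_tip and flag_mark below 0.005 m and velocity of joint pointer between -0.4 and 0.4 rad/s and linear speed of gauge below 0.02 m/s); the arm keeps its last pose, push and grip.
It fails at once if the rail offcut, the boards or the spool are moved more than 20 mm (distance of any of rail_center, boards_center, spool_center from where it was at the start of the episode above 0.02 m).
It fails at once if the gauge is rammed onto the stud (over 40 N) (contact force between gauge and stud above 40 N).
It also fails if it takes over 45 s, if anything falls off the work surface, if the arm or the gripper's body presses on something with over 40 N, if the wrist force passes 120 N, or if a joint passes its speed limit or range.

## Working session

There is one attempt and no reset: what is moved stays moved. The work goes in short steps, Python scripts to look and compute and a tool call to move; the robot and the scene stay as the last step left them, time stands still between calls to the robot, and variables do not carry over. Pictures are saved under pics/ and viewed, at most 10 in all, crops included, and the job is handed in when it is done.

Besides the shell and the picture viewer there is one more tool, called in YAML: its name, and indented under it one key for each argument. move_arm: Moves the arm, as the interface text tells. Its arguments: {"type":"object","properties":{"travel":{"type":"array","items":{"type":"array","items":{"type":"number"}}},"rot":{"type":"array","items":{"type":"array","items":{"type":"number"}}},"fingers":{"type":"array","items":{"type":"number"}}},"required":["travel","rot","fingers"]}

```bash
mkdir -p pics; ls
cat > h.py <<'E'
from plant import robot, imaging
import numpy as np, cv2
def shot(n,f):
    o=robot.get_obs(); im=imaging.get_image(n); cv2.imwrite('pics/'+f+'.png',im['color'][:,:,::-1]); 
    np.save('pics/'+f+'.npy',dict(im=im,o=o),allow_pickle=True); return o,im
E
python3 - <<'E'
from h import *
for n in('scene','top'):
    o,im=shot(n,n+'0'); print({k:v for k,v in im.items() if k!='color'})
print(o)
E
```

```text
pics
{'fx': 420.9088096683033, 'fy': 420.9088096683033, 'cx': 281.7193580351065, 'cy': 206.41107486114976, 'eye': array([ 1.19847338, -0.02114454,  0.750261  ]), 'orientation': array([0.79826904, 0.00912406, 1.64477239])}
{'fx': 389.23050127288786, 'fy': 389.23050127288786, 'cx': 274.28356562703027, 'cy': 209.48585151199165, 'eye': array([ 0.49292906, -0.08642371,  0.94333746]), 'orientation': array([ 0.1211548 ,  0.02897337, -1.56577453])}
{'t': 0.05, 'joint_positions': array([ 1.09780169,  0.53718447, -0.00445106,  1.53883151,  0.00263974,
        1.06730223, -0.0712145 ]), 'dq': array([-5.21066425e-04, -2.94243899e-03, -8.50999875e-04, -2.33447730e-03,
       -9.07796189e-05, -4.46385864e-04, -6.55208609e-04]), 'joint_efforts': array([ 1.92257241e-03, -5.85121250e+01,  1.05266780e+00, -2.60072440e+01,
        1.26064356e-02,  4.66117417e-03, -8.38053296e-06]), 'ee_pos': array([ 0.25692197, -0.5964014 ,  0.23041735]), 'eef_rot': array([-3.13987954e+00,  1.54559759e-04,  4.06882019e-01]), 'contact_force': array([0.59934078, 0.65323317, 0.32315803]), 'ft_torque': array([-0.04221668,  0.04542994,  0.00576281]), 'finger_force': 0.0, 'opening': 0.9990056880474317}
```

View pics/scene0.png

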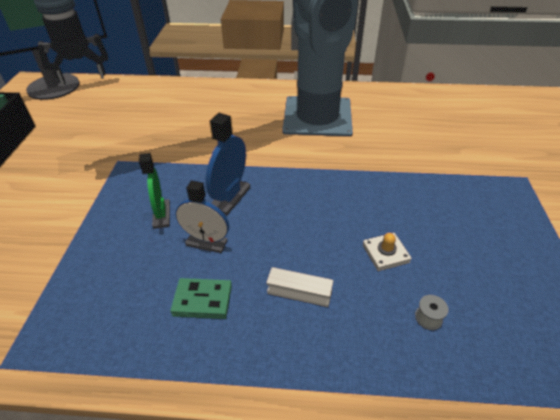

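View pics/top0.png

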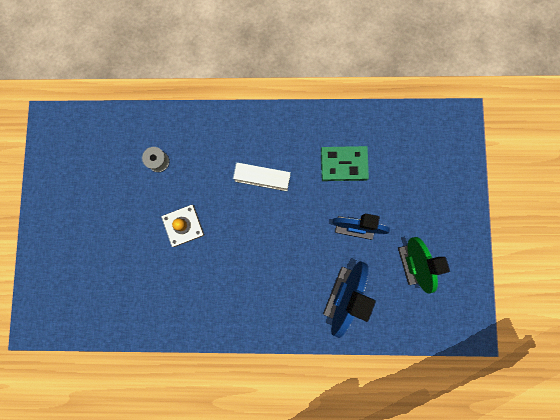

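The target is the small blue gauge with its dial towards +x: its grip is at about (196,191) in scene and (370,222) in top. The stud head is at about (389,239) in scene and (180,225) in top. I'll enlarge both views to get finer positions.

Run:
```python
from h import *
s=cv2.imread('pics/scene0.png');t=cv2.imread('pics/top0.png')
c=lambda i,x,y,w,h,k:cv2.resize(i[y:y+h,x:x+w],None,fx=k,fy=k,interpolation=cv2.INTER_CUBIC)
a=c(s,165,175,80,80,5);b=c(t,320,190,80,60,5);d=c(t,150,190,80,60,5); e=c(s,355,220,80,40,5)
o=np.zeros((600,800,3),np.uint8);o[:400,:400]=a;o[:300,400:]=b;o[300:600,400:]=d;o[400:600,:400]=e
cv2.imwrite('pics/c0.png',o)
```

```text
(no output)
```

View pics/c0.png

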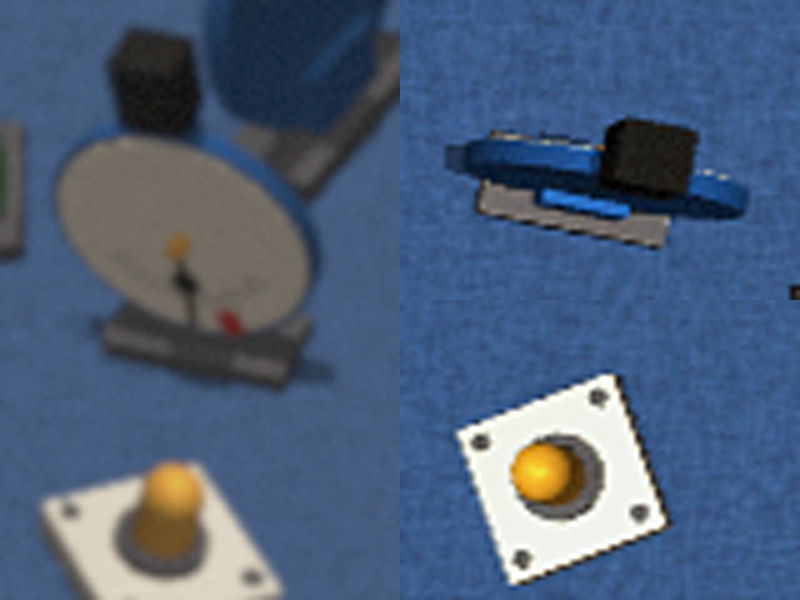

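```bash
cat >> h.py <<'E'
from scipy.spatial.transform import Rotation as Ro
def ray(im,u,v,z):
    R=Ro.from_euler('xyz',im['orientation']).as_matrix(); d=R@[(u-im['cx'])/im['fx'],-(v-im['cy'])/im['fy'],-1]
    return im['eye']+d*(z-im['eye'][2])/d[2]
def load(f): return np.load('pics/'+f+'.npy',allow_pickle=True).item()['im']
E
python3 - <<'E'
from h import *
s=load('scene0');t=load('top0')
T=lambda u,v,z:ray(t,320+(u-400)/5,190+v/5,z).round(4)
D=lambda u,v,z:ray(t,150+(u-400)/5,190+(v-300)/5,z).round(4)
S=lambda u,v,z:ray(s,165+u/5,175+v/5,z).round(4)
E_=lambda u,v,z:ray(s,355+u/5,220+(v-400)/5,z).round(4)
print('grip top T',T(659,158,.184)); print('sole near edge T top z12',T(478,212,.012),T(664,245,.012))
print('grip top S',S(152,50,.184)); print('sole front top S',S(105,335,.012),S(285,372,.012), 'bottom',S(106,350,0),S(284,386,0))
for c in [(458,434),(612,374),(667,522),(513,584)]: print('block',D(*c,.018))
print('stud head T (sphere c z=.051)',D(542,473,.051),'S',E_(172,492,.051))
E
```

```text
grip top T [ 0.5619 -0.2538  0.184 ]
sole near edge T top z12 [ 0.5514 -0.2053  0.012 ] [ 0.5361 -0.293   0.012 ]
grip top S [ 0.5684 -0.2496  0.184 ]
sole front top S [ 0.5757 -0.2966  0.012 ] [ 0.5922 -0.2093  0.012 ] bottom [ 0.5747 -0.2984  0.    ] [ 0.5907 -0.2113  0.    ]
block [0.5873 0.2126 0.018 ]
block [0.6166 0.1388 0.018 ]
block [0.5453 0.1101 0.018 ]
block [0.5154 0.1833 0.018 ]
stud head T (sphere c z=.051) [0.5659 0.162  0.051 ] S [0.5687 0.1635 0.051 ]
```

move_arm:
  travel:
    - [0,0,4]
    - [0,0,8]
    - [0,0,11]
    - [3,3.5,11]
    - [6,7,11]
    - [9,10,11]
    - [12,13.5,11]
    - [15,17,11]
    - [18,20,11]
    - [21,23.5,11]
    - [24,27,11]
    - [27,30,11]
  rot:
    - [0,0,0]
    - [0,0,0]
    - [0,0,-3]
    - [0,0,-7]
    - [0,0,-11]
    - [0,0,-15]
    - [0,0,-19]
    - [0,0,-23]
    - [0,0,-27]
    - [0,0,-31]
    - [0,0,-33.6]
    - [0,0,-33.6]
  fingers: [8.5,8.5,8.5,8.5,8.5,8.5,8.5,8.5,8,7.5,7,6.5]

```text
t: 1.1
ee_pos: [0.5082, -0.3158, 0.3411]
eef_rot: [-3.141, 0.001, -0.182]
contact_force: [0.9, -1.0, 0.2]
opening: 0.761
finger_force: 0.0
```

move_arm:
  travel:
    - [2,2.5,0]
    - [3.7,4.6,-2]
    - [3.7,4.6,-5]
    - [3.7,4.6,-7]
    - [3.7,4.6,-7]
    - [3.7,4.6,-7]
  rot:
    - [0,0,0]
    - [0,0,0]
    - [0,0,0]
    - [0,0,0]
    - [0,0,0]
    - [0,0,0]
  fingers: [6.5,6.5,6.5,6.5,6.5,6.5]

```text
t: 1.6
ee_pos: [0.5437, -0.2717, 0.2705]
eef_rot: [-3.141, 0.003, -0.18]
contact_force: [0.1, -0.7, 0.2]
opening: 0.757
finger_force: 0.0
```

Run:
```python
from h import *
o,im=shot('wrist','w1'); print(o['ee_pos'],o['eef_rot']); print({k:v for k,v in im.items() if k!='color'})
s=im['color'];T=Ro.from_euler('xyz',o['eef_rot']).as_matrix()
# predicted grip top corners
H=im['hand_eye']
y=np.radians(-10.3);
for a,b in [(13,15),(13,-15),(-13,-15),(-13,15)]:
    p=np.array([.564,-.2515,.184])+Ro.from_euler('z',y).apply([a/1e3,b/1e3,0])
    q=np.linalg.inv(H)@np.append(T.T@(p-o['ee_pos']),1)
    print(a,b,im['cx']+im['fx']*q[0]/-q[2], im['cy']+im['fy']*(-q[1])/-q[2])
```

```text
[ 0.54367712 -0.27173634  0.27050794] [-3.14115029e+00  2.64678546e-03 -1.79811645e-01]
{'fx': 370.6348331121928, 'fy': 370.6348331121928, 'cx': 286.66224904450405, 'cy': 210.20615682347548, 'hand_eye': array([[ 8.47724695e-04,  9.62236596e-01,  2.72213180e-01,
         6.85486136e-02],
       [ 9.99999405e-01, -6.28964946e-04, -8.90886702e-04,
         7.85559201e-04],
       [-6.86031239e-04,  2.72213773e-01, -9.62236557e-01,
        -1.43352445e-01],
       [ 0.00000000e+00,  0.00000000e+00,  0.00000000e+00,
         1.00000000e+00]])}
13 15 223.50018710196767 170.0442302791262
13 -15 271.4926212701399 170.0805785884785
-13 -15 271.9138332689953 210.0741972013328
-13 15 225.35693578483531 210.04121429456748
```

View pics/w1.png

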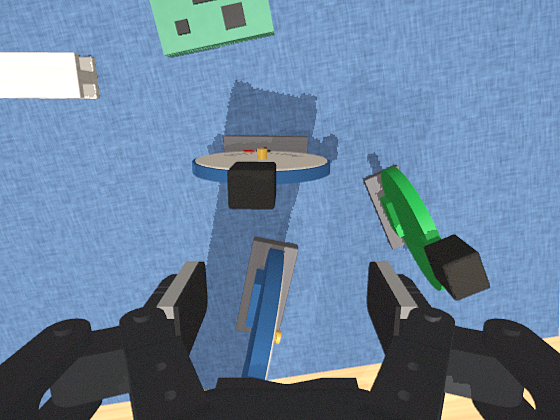

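The grip's top is at about columns 229–275, rows 170–208. That is roughly 2.5 mm to −y of my estimate, and the yaw is well aligned. Next I correct the position and descend.

move_arm:
  travel:
    - [1,0.9,0]
    - [2.1,1.8,0]
    - [2.1,1.8,0]
    - [2.1,1.8,-3]
    - [2.1,1.8,-6]
    - [2.1,1.8,-9]
    - [2.1,1.8,-11]
    - [2.1,1.8,-12.8]
    - [2.1,1.8,-12.8]
    - [2.1,1.8,-12.8]
  rot:
    - [0,0,0]
    - [0,0,0]
    - [0,0,0]
    - [0,0,0]
    - [0,0,0]
    - [0,0,0]
    - [0,0,0]
    - [0,0,0]
    - [0,0,0]
    - [0,0,0]
  fingers: [6.5,6.5,6.5,6.5,6.5,6.5,6.5,6.5,6.5,6.5]

```text
t: 2.48
ee_pos: [0.5657, -0.2533, 0.1433]
eef_rot: [-3.141, 0.001, -0.179]
contact_force: [-0.2, 0.1, -0.1]
opening: 0.764
finger_force: 0.0
```

move_arm:
  travel:
    - [0,0,0]
    - [0,0,0]
    - [0,0,0]
    - [0,0,0]
    - [0,0,0]
    - [0,0,0]
    - [0,0,0]
    - [0,0,0]
  rot:
    - [0,0,0]
    - [0,0,0]
    - [0,0,0]
    - [0,0,0]
    - [0,0,0]
    - [0,0,0]
    - [0,0,0]
    - [0,0,0]
  fingers: [4.5,3.5,2.5,2,2,2,2,2]

```text
t: 3.15
ee_pos: [0.5668, -0.2537, 0.1449]
eef_rot: [-3.142, -0.003, -0.179]
contact_force: [0.6, 2.1, 6.4]
opening: 0.341
finger_force: 60.2
```

move_arm:
  travel:
    - [0,0,1]
    - [0,0,3]
    - [0,0,6]
    - [0,0,8]
    - [0,0,10]
    - [0,0,10]
    - [0,3,10]
    - [0,6,10]
    - [0,9,10]
    - [0,12,10]
    - [0,15,10]
    - [0,18,10]
  rot:
    - [0,0,0]
    - [0,0,0]
    - [0,0,0]
    - [0,0,0]
    - [0,0,0]
    - [0,0,0]
    - [0,0,0]
    - [0,0,0]
    - [0,0,0]
    - [0,0,0]
    - [0,0,0]
    - [0,0,0]
  fingers: [2,2,2,2,2,2,2,2,2,2,2,2]

```text
t: 4.15
ee_pos: [0.5641, -0.0726, 0.2419]
eef_rot: [3.141, 0.002, -0.18]
contact_force: [0.0, 0.4, -3.8]
opening: 0.345
finger_force: 60.5
```

move_arm:
  travel:
    - [0,3,0]
    - [0,6,0]
    - [0,9,0]
    - [0,12,0]
    - [0,15,0]
    - [0,18,0]
    - [0,20.5,0]
    - [0,22,0]
    - [0,23.3,0]
    - [0,23.3,0]
    - [0,23.3,0]
    - [0,23.3,0]
  rot:
    - [0,0,0]
    - [0,0,0]
    - [0,0,0]
    - [0,0,0]
    - [0,0,0]
    - [0,0,0]
    - [0,0,0]
    - [0,0,0]
    - [0,0,0]
    - [0,0,0]
    - [0,0,0]
    - [0,0,0]
  fingers: [2,2,2,2,2,2,2,2,2,2,2,2]

```text
t: 5.15
ee_pos: [0.5655, 0.1569, 0.2428]
eef_rot: [3.14, 0.0, -0.182]
contact_force: [-0.7, -1.6, -4.1]
opening: 0.342
finger_force: 60.8
```

Run:
```python
from h import *
o,s=shot('scene','s2'); o,t=shot('top','t2'); print(o['ee_pos'],o['eef_rot'],o['contact_force'])
c=lambda i,x,y,w,h,k:cv2.resize(i[y:y+h,x:x+w,::-1],None,fx=k,fy=k,interpolation=cv2.INTER_CUBIC)
R=np.zeros((600,800,3),np.uint8);R[:,:400]=c(s['color'],335,135,100,150,4);R[:480,400:]=c(t['color'],120,160,100,120,4)
cv2.imwrite('pics/c2.png',R)
```

```text
[0.56562837 0.156854   0.24291011] [ 3.14000357e+00  2.06283104e-04 -1.82184292e-01] [ 0.08075525 -0.40914691 -3.79663389]
```

View pics/c2.png

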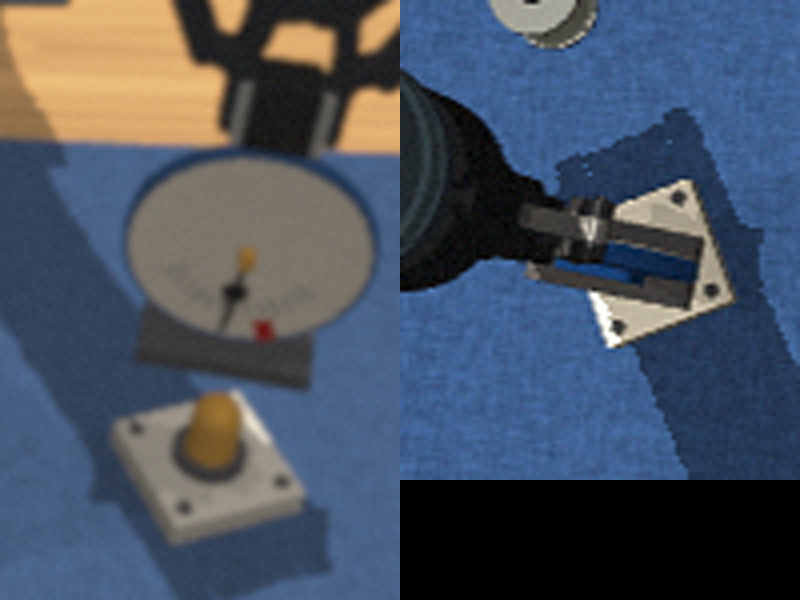

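Run:
```python
from h import *
s=load('s2');t=load('t2')
S=lambda u,v,z:ray(s,335+u/4,135+v/4,z).round(4)
T=lambda u,v,z:ray(t,120+(u-400)/4,160+v/4,z).round(4)
print('front bottom',S(137,361,.098),S(308,388,.098))
print('right corners top',T(703,240,.110),T(690,308,.110),'left',T(525,208,.11),T(528,277,.11))
print('stud S',S(215,418,.051))
```

```text
front bottom [0.5765 0.1126 0.098 ] [0.5901 0.1998 0.098 ]
right corners top [0.5711 0.1081 0.11  ] [0.5344 0.114  0.11  ] left [0.5884 0.2061 0.11  ] [0.5508 0.2028 0.11  ]
stud S [0.572  0.1617 0.051 ]
```

move_arm:
  travel:
    - [0.3,0.2,0]
    - [0.5,0.4,0]
    - [0.5,0.4,-0.8]
    - [0.5,0.4,-1.6]
    - [0.5,0.4,-2.2]
    - [0.5,0.4,-2.5]
    - [0.5,0.4,-2.8]
    - [0.5,0.4,-2.8]
    - [0.5,0.4,-2.8]
  rot:
    - [0,0,0]
    - [0,0,0]
    - [0,0,0]
    - [0,0,0]
    - [0,0,0]
    - [0,0,0]
    - [0,0,0]
    - [0,0,0]
    - [0,0,0]
  fingers: [2,2,2,2,2,2,2,2,2]

```text
t: 6.0
ee_pos: [0.5704, 0.1632, 0.2152]
eef_rot: [3.141, 0.0, -0.18]
contact_force: [0.0, -0.8, -4.4]
opening: 0.344
finger_force: 60.7
```

move_arm:
  travel:
    - [0,0,-0.1]
    - [0,0,-0.2]
    - [0,0,-0.3]
    - [0,0,-0.4]
    - [0,0,-0.5]
    - [0,0,-0.6]
    - [0,0,-0.7]
    - [0,0,-0.8]
    - [0,0,-0.8]
  rot:
    - [0,0,0]
    - [0,0,0]
    - [0,0,0]
    - [0,0,0]
    - [0,0,0]
    - [0,0,0]
    - [0,0,0]
    - [0,0,0]
    - [0,0,0]
  fingers: [2,2,2,2,2,2,2,2,2]

```text
t: 6.75
ee_pos: [0.5707, 0.1632, 0.2078]
eef_rot: [-3.141, -0.001, -0.18]
contact_force: [-0.3, 0.1, 3.1]
opening: 0.346
finger_force: 61.6
```

move_arm:
  travel:
    - [0,0,-0.1]
    - [0,0,-0.2]
    - [0,0,-0.3]
    - [0,0,-0.4]
    - [0,0,-0.5]
    - [0,0,-0.5]
    - [0,0,-0.5]
    - [0,0,-0.5]
    - [0,0,-0.5]
    - [0,0,-0.5]
    - [0,0,-0.5]
  rot:
    - [0,0,0]
    - [0,0,0]
    - [0,0,0]
    - [0,0,0]
    - [0,0,0]
    - [0,0,0]
    - [0,0,0]
    - [0,0,0]
    - [0,0,0]
    - [0,0,0]
    - [0,0,0]
  fingers: [2,2,2,2,2,2,2,2,2,2,2]

```text
t: 7.67
ee_pos: [0.5708, 0.1633, 0.2027]
eef_rot: [-3.141, -0.001, -0.18]
contact_force: [-1.6, -0.0, 5.5]
opening: 0.345
finger_force: 61.8
```

Run:
```python
from h import *
o,s=shot('scene','s3'); o,t=shot('top','t3'); print(o['ee_pos'],o['eef_rot'],o['contact_force'])
c=lambda i,x,y,w,h,k:cv2.resize(i[y:y+h,x:x+w,::-1],None,fx=k,fy=k,interpolation=cv2.INTER_CUBIC)
R=np.zeros((600,800,3),np.uint8);R[:,:500]=c(s['color'],345,150,100,120,5);R[:360,500:]=c(t['color'],130,170,100,120,3)
cv2.imwrite('pics/c3.png',R)
```

```text
[0.57077676 0.163267   0.20263616] [-3.14124824e+00 -6.90289986e-04 -1.79641660e-01] [-1.33553582 -1.0022603   6.58436204]
```

View pics/c3.png

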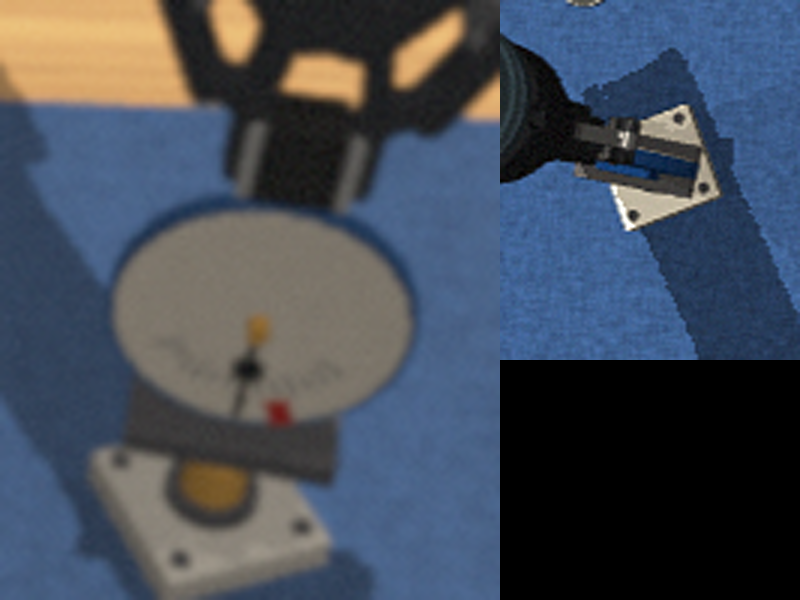

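```bash
cat >> h.py <<'E'
def proj(im,p):
    R=Ro.from_euler('xyz',im['orientation']).as_matrix(); q=R.T@(np.asarray(p)-im['eye'])
    return np.array([im['cx']+im['fx']*q[0]/-q[2], im['cy']-im['fy']*q[1]/-q[2]])
E
python3 - <<'E'
from h import *
s=load('s3'); g=Ro.from_euler('z',-10.3,degrees=True)
C=lambda p:((proj(s,p)-[345,150])*5).round(1)
for org in ([.568,.163,.058],[.571,.163,.058]):
    P=lambda *q:C(np.array(org)+g.apply(np.array(q)/1e3))
    print('hub',P(9,0,76),'sole front',P(20,-45,0),P(20,45,0))
    for a in (-.1,0,.1,.2,.25,.3,.35,.4,.45): print(a,P(9,52*np.sin(a),76-52*np.cos(a)))
print('stud neck z .03',C([.566,.1615,.03]),C([.566,.1615,.0437]))
im=s['color'][150:270,345:445].astype(int); r=(im[...,0]>110)&(im[...,1]<60); ys,xs=np.nonzero(r); w=im[...,0][r]
print('red',len(xs),xs.mean()*5+2.5,ys.mean()*5+2.5)
E
```

```text
hub [253.3 322.5] sole front [115.1 444.7] [326.8 483.3]
-0.1 [219.2 405.4]
0 [231.4 408. ]
0.1 [243.9 409.8]
0.2 [256.5 410.7]
0.25 [262.8 410.9]
0.3 [269.1 410.8]
0.35 [275.4 410.5]
0.4 [281.6 410.1]
0.45 [287.8 409.4]
hub [254.2 327.7] sole front [115.6 449.9] [327.9 488.6]
-0.1 [219.9 410.6]
0 [232.2 413.2]
0.1 [244.7 415. ]
0.2 [257.3 415.9]
0.25 [263.6 416.1]
0.3 [270.  416.1]
0.35 [276.3 415.8]
0.4 [282.5 415.3]
0.45 [288.7 414.6]
stud neck z .03 [208.9 468.3] [214.  448.1]
red 0 nan nan<stdin>:10: RuntimeWarning: Mean of empty slice.
  ret = ret.dtype.type(ret / rcount)
```

move_arm:
  travel:
    - [0.04,0.21,0]
    - [0.08,0.42,-0.01]
    - [0.12,0.62,-0.01]
    - [0.15,0.83,-0.02]
    - [0.19,1.04,-0.04]
    - [0.22,1.24,-0.05]
    - [0.26,1.45,-0.07]
    - [0.3,1.65,-0.09]
    - [0.33,1.86,-0.12]
    - [0.37,2.06,-0.14]
    - [0.41,2.27,-0.17]
    - [0.45,2.48,-0.2]
  rot:
    - [-0.79,0.14,0]
    - [-1.57,0.29,0]
    - [-2.36,0.43,0]
    - [-3.15,0.57,0]
    - [-3.94,0.72,0]
    - [-4.72,0.86,0]
    - [-5.51,1.0,0]
    - [-6.3,1.15,0]
    - [-7.08,1.29,0]
    - [-7.87,1.43,0]
    - [-8.66,1.58,0]
    - [-9.45,1.72,0]
  fingers: [2,2,2,2,2,2,2,2,2,2,2,2]

```text
t: 8.77
ee_pos: [0.5752, 0.1875, 0.2006]
eef_rot: [2.972, -0.0, -0.18]
contact_force: [-1.0, -1.7, 5.8]
opening: 0.348
finger_force: 61.9
```

move_arm:
  travel:
    - [0.04,0.21,-0.04]
    - [0.08,0.41,-0.07]
    - [0.12,0.62,-0.12]
    - [0.15,0.82,-0.16]
    - [0.19,1.02,-0.21]
    - [0.23,1.22,-0.26]
    - [0.27,1.42,-0.31]
    - [0.3,1.62,-0.37]
    - [0.34,1.82,-0.43]
    - [0.38,2.02,-0.49]
    - [0.42,2.22,-0.56]
    - [0.45,2.42,-0.63]
  rot:
    - [-0.79,0.14,0]
    - [-1.57,0.29,0]
    - [-2.36,0.43,0]
    - [-3.15,0.57,0]
    - [-3.94,0.72,0]
    - [-4.72,0.86,0]
    - [-5.51,1.0,0]
    - [-6.3,1.15,0]
    - [-7.08,1.29,0]
    - [-7.87,1.43,0]
    - [-8.66,1.58,0]
    - [-9.45,1.72,0]
  fingers: [2,2,2,2,2,2,2,2,2,2,2,2]

```text
t: 9.77
ee_pos: [0.5796, 0.211, 0.1943]
eef_rot: [2.803, -0.0, -0.18]
contact_force: [-0.8, -1.4, 5.8]
opening: 0.345
finger_force: 61.8
```

move_arm:
  travel:
    - [0,0,0]
    - [0,0,0]
    - [0,0,0]
    - [0,0,0]
    - [0,0,0]
    - [0,0,0]
    - [0,0,0]
    - [0,0,0]
    - [0,0,0]
    - [0,0,0]
    - [0,0,0]
    - [0,0,0]
  rot:
    - [0,0,0]
    - [0,0,0]
    - [0,0,0]
    - [0,0,0]
    - [0,0,0]
    - [0,0,0]
    - [0,0,0]
    - [0,0,0]
    - [0,0,0]
    - [0,0,0]
    - [0,0,0]
    - [0,0,0]
  fingers: [2,2,2,2,2,2,2,2,2,2,2,2]

```text
t: 10.77
ee_pos: [0.5798, 0.2123, 0.1944]
eef_rot: [2.806, -0.001, -0.179]
contact_force: [0.5, -0.3, 5.4]
opening: 0.342
finger_force: 61.9
```

Run:
```python
from h import *
o,s=shot('scene','s4'); o,w=shot('wrist','w4'); print(o['ee_pos'],o['eef_rot'],o['contact_force'])
c=lambda i,x,y,w,h,k:cv2.resize(i[y:y+h,x:x+w,::-1],None,fx=k,fy=k,interpolation=cv2.INTER_CUBIC)
R=np.zeros((600,800,3),np.uint8);R[:,:500]=c(s['color'],345,150,100,120,5);R[:225,500:]=cv2.resize(w['color'][:,:,::-1],(300,225))
cv2.imwrite('pics/c4.png',R)
```

```text
[0.5797665  0.21229989 0.19433032] [ 2.80641289e+00 -5.22636967e-04 -1.79343335e-01] [-1.18031946  0.05081677  5.76226853]
```

View pics/c4.png

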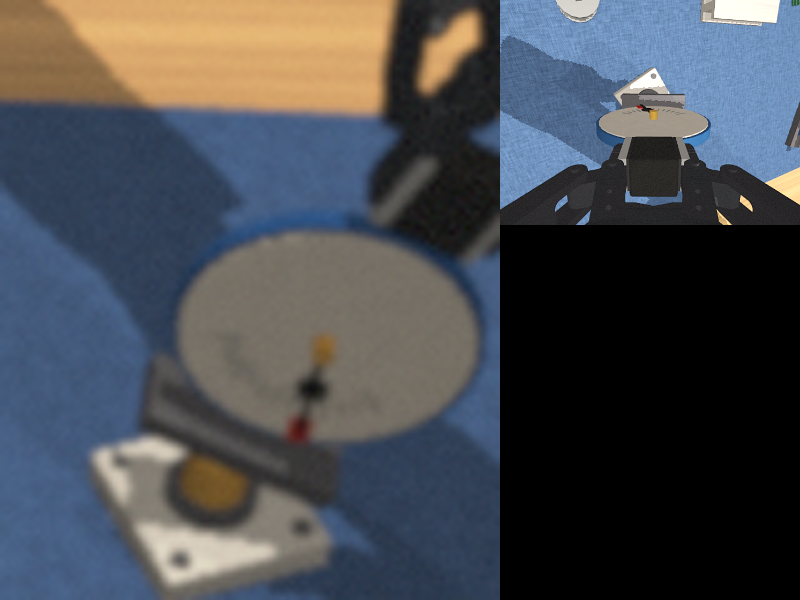

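Run:
```python
from h import *
s=load('s4')['color'];w=load('w4')['color']
c=lambda i,x,y,w,h,k:cv2.resize(i[y:y+h,x:x+w,::-1],None,fx=k,fy=k,interpolation=cv2.INTER_CUBIC)
R=np.zeros((600,800,3),np.uint8);R[:,:400]=c(s,392,212,25,37,16)[:600,:400] if 0 else cv2.resize(s[212:242,395:415,::-1],(400,600),interpolation=cv2.INTER_CUBIC)
R[:300,400:]=cv2.resize(w[185:230,240:300,::-1],(400,300),interpolation=cv2.INTER_CUBIC)
cv2.imwrite('pics/c5.png',R)
```

```text
(no output)
```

View pics/c5.png

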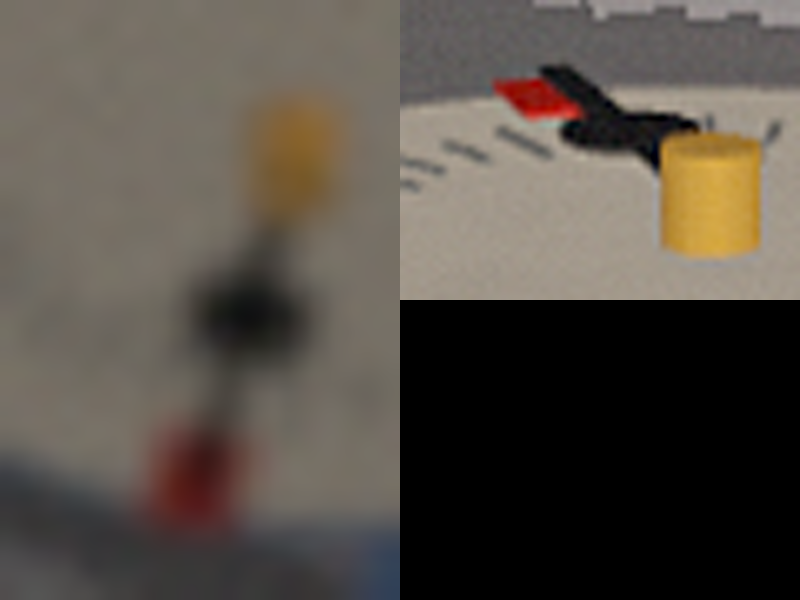

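The pointer now lies over the middle of the red flag, with red visible on both sides and an offset of about 0.5 mm in the scene view. The stud is about 7 mm down. I'll let it settle briefly, then hand in.

move_arm:
  travel:
    - [0,0,0]
    - [0,0,0]
    - [0,0,0]
    - [0,0,0]
    - [0,0,0]
    - [0,0,0]
    - [0,0,0]
    - [0,0,0]
    - [0,0,0]
    - [0,0,0]
    - [0,0,0]
    - [0,0,0]
  rot:
    - [0,0,0]
    - [0,0,0]
    - [0,0,0]
    - [0,0,0]
    - [0,0,0]
    - [0,0,0]
    - [0,0,0]
    - [0,0,0]
    - [0,0,0]
    - [0,0,0]
    - [0,0,0]
    - [0,0,0]
  fingers: [2,2,2,2,2,2,2,2,2,2,2,2]

```text
t: 11.87
ee_pos: [0.5798, 0.2123, 0.1944]
eef_rot: [2.806, -0.001, -0.179]
contact_force: [-1.3, 0.8, 4.9]
opening: 0.342
finger_force: 61.9
```

```bash
python3 -c "
from h import *
print(robot.hand_in())"
```

```text
the job is handed in; nothing more can be done
None
```

I handed the job in at about 12 s with the gauge held by its grip on the stud, the stud about 7 mm down, and the pointer within about 0.5 mm of the red flag's centre by camera; no verdict came back.

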